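# Load the stained-slide carrier into the dock

## Robot

A 6-joint arm with a two-finger parallel gripper is mounted at the origin on the work surface. World frame = base frame: x ahead of the robot, y to its left, z up, the work surface at z = 0. Lengths are in m, angles in rad, forces in N, time in s.
With the tool pointing down it reaches from about 0.225 to 0.875 m from the base axis. Payload 3.4 kg.
Tool frame: the origin (TCP) lies between the finger pads; the fingertips stand 11 mm ahead of it and the grasp point (between the pads) lies 8 mm behind it (tips_ahead is the distance from the TCP to the fingertips, in m); z points along the fingers, x is the direction in which the jaws open and shut, and the axes are right-handed (so a half turn about z gives the same grasp; the last joint's range is limited). The gripper opens to 85 mm and grips with 20 to 120 N. Pads are 22 mm wide; open, the fingers measure 114 mm over their backs; the gripper's body (76 mm by 85 mm) begins 54 mm behind the grasp point. The pads swing forward as they close: fully open they stand 13 mm farther back than shut.
Start: joints at [-1.336, 0.276, 1.505, -0, 1.361, -0.121], TCP at [0.2, -0.539, 0.242] pointing down, gripper open.
Joint ranges: [-2.89, 2.89], [-0.75, 2.08], [0.22, 2.7], [-1.18, 4.32], [0.11, 2.71], [-2.7, 2.7]. Speed limits (rad/s): [2.57, 2.57, 3.14, 3.14, 3.14, 3.14].

## Interface

Orientations are given as a unit quaternion [w, x, y, z].
In Python, from rig import get_state, get_image, sign_off, masks_of, tips_ahead gives the robot as it stands.
- The arm moves only by the tool play_rows, never from a script. Its argument "series" is a list of rows, each an object of numbers: "fingers": the closure, from -1 (fully open) to 1 (shut); "dx", "dy", "dz": the shift along the world's x, y, z in mm; "turn": the turn about the world's z in rad. A call has 1 to 20 rows; each row shifts and turns the pose as measured when the row begins; what a row does not reach is not made up. A row lasts 1/12 s, in which the tool goes at most 41.7 mm and 7.16 degrees, less where a joint would pass 70% of its speed; a pose out of reach is approached as far as the arm can. A call with a gripper value outside its range is refused whole. The fingers move at their own pace and stop on an object; "squeeze" is the grip in N (left out, the last holds). Time passes only in rows, so rows that do not move let the fingers close. It gives the time, the measured TCP pose, the force and the opening at its end, in the units of the state.
- get_state(): the state, without advancing time (a new reading comes with each control period).
- get_image(name): name is "scene" or "top"; returns a dict with "pixels" (480x640x3 uint8, red, green, blue), "vfov" (degrees; the focal length in pixels is half the picture's height over the tangent of half this angle, whatever the lens; pixels are square), "cx", "cy" (the principal point, pixels), "rvec" (rotation vector, rad) and "tvec" (3), from world to camera coordinates, as OpenCV has them. Camera axes: x right, y down, z forward; pixel columns grow to the right and rows downward; lengths in m; the calibration is good to about 2 mm. A picture is of the moment at which its call begins. There is no depth.
- sign_off(): hands the job in, once; it reports no verdict.
Trained networks look in a picture, given as the dict that the camera call returned (one of the last four; its "shot" number tells which), for a name from the list of things; names that differ only in an ending like _2 or _b are one class to them, and where a whole thing is asked for, a point or a joint stands for the part that bears it (a point fixed in the world has none). Each returns a list of dicts, best first, with "p" (0 to 1); they miss things now and then, are a little off and sometimes report something else, mostly with a low value. They report only what shows in the picture. A call takes as long as a camera call. They do not tell look-alikes from the thing itself.
- masks_of(picture, label): "region" (480x640 bool, what is visible of it) and "xy" ([column, row] in pixels, amid what is visible of it).
The state is a dict: "clock": time; "qpos": joint angles; "qd": joint speeds; "effort": joint torques, N m; "position": TCP position; "ee_rot": TCP orientation; "contact_force": force on the tool from outside, world axes, zero at the start; "moment": the same for the moment, N m; "width": finger opening in m.
Only numpy, scipy, OpenCV 4.12 (cv2) and the standard library are available. Lean on these libraries where they do the work, as an engineer would, in place of code of your own. Each camera call takes 0.05 s, during which the arm holds its last target. There are 200 camera calls.

## Task

Take the carrier that holds the stained microscope slides from its sloping stand and load it into the white slide dock: bring its lower edge in under the dock's two blue ears with the carrier leaning, set that edge in the slot behind the blue lip, then straighten the carrier upright against the two back posts and let go. Leave the empty carrier, and the amber oil bottle, where they are.

Things in the scene. Friction and masses are not known exactly. Their poses are not given: they have to be found in the camera images.
- carrier_center (a point): Carrier with 4 purple-spotted slides, 140 g: grey plate 130 (y) x 84 (z) x 8 mm (x); the point is its centre, 42 mm above the lower edge. Orange tab on the top edge, 36 (y) x 30 (z) x 12 mm (x), its middle 57 mm from the point along +z, free all round: pinch it across x. Starts in a fixed grey stand, top leaning 25 deg to its -x (robot side), edge 20 mm up behind a 10 mm toe: draw out along +z.
- empty_center (a point): Bystander: the empty carrier, windows open, no slides; same size, axes, tab and point as the full one, leaning in a like stand. Leave it alone.
- dock_slot (a point): Fixed white dock; z up, y along slot, -x the loading side (robot). Point: mid slot, on its floor (15 mm up), foot of 2 back posts (y +-58 mm, leaning 6 deg to +x). Floor x -22 to 0 mm, blue lip in front 10 high, 10 thick; end cheeks 152 apart, 22 high. Blue ears on the posts, 92 mm up, 8 thick, jut 16 mm to -x, 90 apart: no straight drop. Slide in leaning 25 deg, top to -x, then swing top to +x.
- oil_bottle: Bystander: loose amber bottle with black cap, 32 mm in diameter, 75 mm high, upright on the bench beyond the work; the point is the centre of its underside. Leave it alone.
There are look-alikes about, which are no part of the job. What is shaped like the part that bears dock_slot but yellow is not meant. Leave any yellow look-alike of the part that bears carrier_center alone.

How it is judged:
On the way:
1. the carrier leans (more than 9 degrees, top to the loading side) with its lower edge in the slot (angle between carrier_center's own z axis and vertical above 0.16 rad and z of carrier_center in the frame of dock_slot below 0.056 m and x of carrier_center in the frame of dock_slot between -0.058 and -0.012 m and y of carrier_center in the frame of dock_slot between -0.016 and 0.016 m and angle between the y axis of carrier_center and the y axis of dock_slot, either way round below 0.25 rad), for 0.1 s.
At the end, for the whole second after the job is handed in: The slide carrier stands released and at rest in the slot, within 17 deg of upright and 11 deg of the slot's direction, centre 34-51 mm above its floor, -18 to +10 mm in x and within 16 mm in y of the dock point; empty carrier within 25 mm and bottle within 30 mm of where they were (angle between carrier_center's own z axis and vertical below 0.3 rad and angle between the y axis of carrier_center and the y axis of dock_slot, either way round below 0.2 rad and z of carrier_center in the frame of dock_slot between 0.034 and 0.051 m and x of carrier_center in the frame of dock_slot between -0.018 and 0.01 m and y of carrier_center in the frame of dock_slot between -0.016 and 0.016 m and linear speed of slide_carrier below 0.02 m/s and distance of empty_center from where it was at the start of the episode below 0.025 m and distance of oil_bottle from where it was at the start of the episode below 0.03 m); the robot touches nothing.
It fails at once if the empty carrier is disturbed (moved more than 25 mm) (distance of empty_center from where it was at the start of the episode above 0.025 m).
It fails at once if the oil bottle is disturbed (moved more than 30 mm) (distance of oil_bottle from where it was at the start of the episode above 0.03 m).
It also fails if it takes over 50 s, if anything falls off the work surface, if the arm or the gripper's body presses on something with over 40 N, if the wrist force passes 120 N, or if a joint passes its speed limit or range.

## Working session

There is one attempt and no reset: what is moved stays moved. The work goes in short steps, Python scripts to look and compute and a tool call to move; the robot and the scene stay as the last step left them, time stands still between calls to the robot, and variables do not carry over. Pictures are saved under pics/ and viewed, about 8 in all and at most 12, crops included, and the job is handed in when it is done.

Besides the shell and the picture viewer there is one more tool, called after "Call:" by a JSON object that holds its "api" and its "payload", one argument or row to a line. play_rows: Moves the arm, as the interface text tells. Its arguments: {"type":"object","properties":{"series":{"type":"array"},"squeeze":{"type":"number"}},"required":["series"]}

```bash
mkdir -p pics; ls; python3 - <<'E'
from rig import *
import cv2,numpy as np
for n in("scene","top"):
    im=get_image(n); cv2.imwrite(f"pics/{n}0.png",im["pixels"][:,:,::-1])
    print(n,im["vfov"],im["cx"],im["cy"],im["rvec"],im["tvec"])
    for l in("carrier_center","empty_center","dock_slot","oil_bottle"):
        print(l,[(round(d["p"],2),np.round(d["xy"]),d["region"].sum()) for d in masks_of(im,l)])
print(get_state(), tips_ahead)
E
```

```text
pics
scene 50.658398395144964 318.369054093144 238.51978159770408 [ 1.34309041  2.2257263  -0.89263338] [ 0.27095018 -0.35039362  1.41617959]
carrier_center [(0.69, array([204., 188.]), np.int64(2304)), (0.66, array([255., 168.]), np.int64(1413))]
empty_center [(0.9, array([317., 215.]), np.int64(1038))]
dock_slot [(0.61, array([444., 388.]), np.int64(6524)), (0.59, array([430., 289.]), np.int64(4571))]
oil_bottle [(0.72, array([268., 274.]), np.int64(513))]
top 50.9675167495676 323.08756877469034 241.64925905509185 [ 2.11376536 -2.12464616  0.18825117] [0.04281714 0.59021403 0.90725319]
carrier_center [(0.94, array([496., 239.]), np.int64(1435))]
empty_center [(0.93, array([349., 248.]), np.int64(1121))]
dock_slot [(0.77, array([219., 252.]), np.int64(4446)), (0.59, array([182., 157.]), np.int64(4502))]
oil_bottle [(0.75, array([363., 179.]), np.int64(272))]
{'clock': 0.5, 'qpos': array([-1.33599822e+00,  2.75935666e-01,  1.50494255e+00,  5.95726805e-06,
        1.36071800e+00, -1.20993048e-01]), 'qd': array([-0.00062507, -0.00045588, -0.00102458, -0.00033451, -0.00023177,
       -0.00105092]), 'effort': array([-1.40951372e-03, -4.16259277e+01, -2.45877510e+01, -2.14213874e-04,
        1.40150452e-03,  1.75689138e-05]), 'position': array([ 0.20029354, -0.53899636,  0.24229067]), 'ee_rot': array([-3.35726061e-06,  8.21075793e-01, -5.70819185e-01,  6.12899470e-07]), 'contact_force': array([ 0.68027562,  0.14221177, -0.70765516]), 'moment': array([-0.01665509, -0.02501319, -0.0163587 ]), 'width': 0.08544638650715387} 0.011
```

View pics/scene0.png

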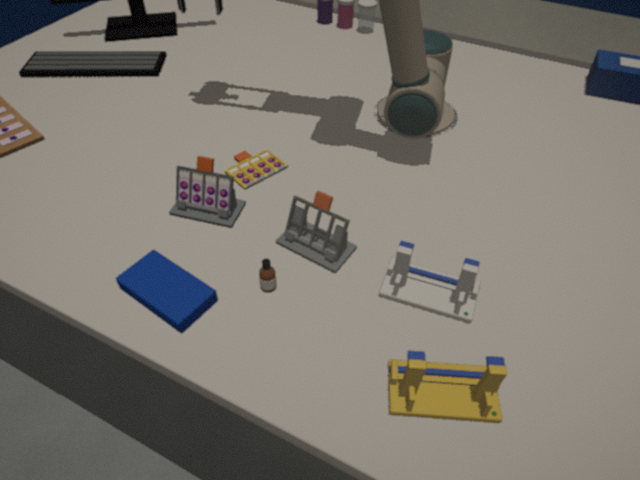

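View pics/top0.png

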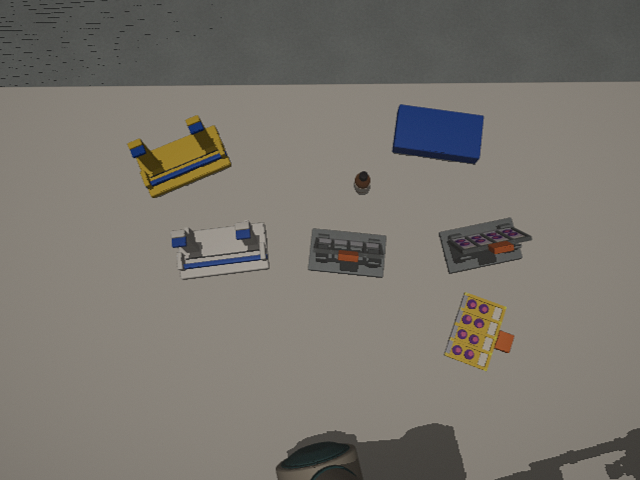

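Candidates for the carrier are the full grey one (scene 204,188 / top 496,239), the flat yellow look-alike (scene 255,168 / top 478,330) and the empty carrier (scene 317,215 / top 349,248). I choose the first. For the dock there is the white one (scene 430,289 / top 219,252) and the yellow one (scene 444,388 / top 182,157). I choose the white one.

```bash
cat > h.py <<'E'
from rig import *
import cv2,numpy as np
from scipy.optimize import least_squares, minimize
def cam(im):
    f=240/np.tan(np.radians(im["vfov"])/2); K=np.array([[f,0,im["cx"]],[0,f,im["cy"]],[0,0,1.]])
    return K,np.array(im["rvec"],float),np.array(im["tvec"],float)
def proj(im,P):
    K,r,t=cam(im); return cv2.projectPoints(np.asarray(P,float).reshape(-1,1,3),r,t,K,None)[0][:,0]
def tri(ims,uvs):
    Ps=[]
    for im in ims:
        K,r,t=cam(im); Ps.append(K@np.c_[cv2.Rodrigues(r)[0],t])
    X=cv2.triangulatePoints(Ps[0],Ps[1],np.float64(uvs[0]).reshape(2,1),np.float64(uvs[1]).reshape(2,1))[:,0]; X=X[:3]/X[3]
    return X,[np.round(proj(i,X)[0]-u,1) for i,u in zip(ims,uvs)]
def blobs(im,kind,box):
    h=cv2.cvtColor(im["pixels"],cv2.COLOR_RGB2HSV)
    lo,hi={"orange":((3,150,80),(16,255,255)),"blue":((108,120,50),(125,255,255))}[kind]
    m=cv2.inRange(h,lo,hi); k=np.zeros_like(m); x0,y0,x1,y1=box; k[y0:y1,x0:x1]=m[y0:y1,x0:x1]
    n,l,s,c=cv2.connectedComponentsWithStats(k)
    return [(s[i,4],np.round(c[i],1),s[i,:4],l==i) for i in range(1,n) if s[i,4]>15]
def crop(im,box,w=400,h=300):
    x0,y0,x1,y1=box; return cv2.resize(im["pixels"][y0:y1,x0:x1,::-1],(w,h),interpolation=cv2.INTER_CUBIC)
E
python3 - <<'E'
from h import *
S,T=get_image("scene"),get_image("top")
cv2.imwrite("pics/c1.png",np.vstack([np.hstack([crop(S,(160,145,260,220)),crop(T,(430,200,550,290))]),np.hstack([crop(S,(370,235,490,325)),crop(T,(160,210,280,300))])]))
for n,im,bs in(("S",S,[("orange",(180,140,225,180)),("blue",(370,235,490,325))]),("T",T,[("orange",(430,200,550,290)),("blue",(160,210,280,300))])):
    for k,b in bs:
        for q in blobs(im,k,b): print(n,k,q[:3])
E
```

```text
S orange (np.int32(198), array([204.8, 164.1]), array([197, 157,  16,  15], dtype=int32))
S blue (np.int32(37), array([406.5, 244.3]), array([401, 242,  12,   6], dtype=int32))
S blue (np.int32(42), array([471.2, 261.7]), array([465, 259,  13,   6], dtype=int32))
S blue (np.int32(132), array([432.8, 275.1]), array([410, 268,  47,  15], dtype=int32))
T orange (np.int32(210), array([501.7, 246.8]), array([489, 241,  25,  13], dtype=int32))
T blue (np.int32(123), array([242.7, 233.9]), array([236, 229,  14,  11], dtype=int32))
T blue (np.int32(123), array([178.6, 241.9]), array([172, 237,  14,  11], dtype=int32))
T blue (np.int32(350), array([221.6, 261.8]), array([184, 255,  76,  14], dtype=int32))
```

View pics/c1.png

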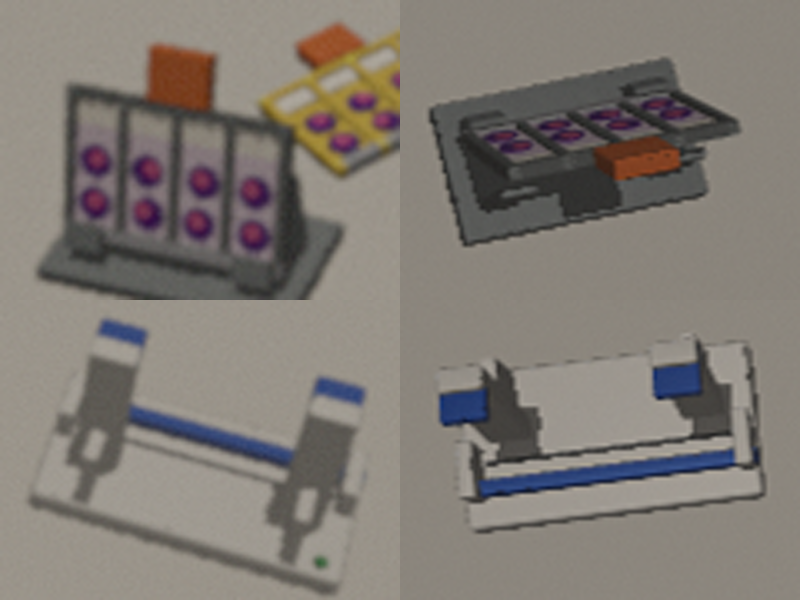

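```bash
python3 - <<'E'
from h import *
from scipy.spatial.transform import Rotation as R
S,T=get_image("scene"),get_image("top")
A=np.array; h=.042
ptsS=A([[.004,.065,h],[.004,-.065,h],[.006,.018,.072],[.006,-.018,.072]])
# scene camera looks from +x: left in picture = -y
ptsS[:,1]*=-1
uvS=A([[177,167],[232.5,177.5],[197.5,156.5],[213.7,158.2]])
ptsT=A([[0,.065,h],[0,-.065,h],[0,0,.072]]); uvT=A([[464.5,251],[530.5,239],[502,245.5]])
def pose(q): return R.from_euler("ZY",[q[3],q[4]]),q[:3]
def f(q,reg=1):
    r,t=pose(q)
    return np.r_[(proj(S,r.apply(ptsS)+t)-uvS).ravel(),(proj(T,r.apply(ptsT)+t)-uvT).ravel(),(q[4]+np.radians(25))*60,(q[2]-.02-.042*np.cos(q[4]))*1000]
s=least_squares(f,[.35,-.35,.06,.2,-.43],loss="soft_l1"); q=s.x
print("carrier",np.round(q,4),"deg",np.degrees(q[3:]),"cost",s.cost); print(np.round(f(q),1))
r,t=pose(q); print("tab mid",t+r.apply([0,0,.057]),"z axis",r.apply([0,0,1]))
print("tab tri",tri([S,T],[(204.8,164.1),(501.7,246.8)]))
# dock: ear tops (blue, x -?..), lip
print("earL(+y)",tri([S,T],[(471.2,261.7),(178.6,241.9)])); print("earR",tri([S,T],[(406.5,244.3),(242.7,233.9)]))
# lip top centreline ends, T picture, plane z=.025
K,rv,tv=cam(T); Rm=cv2.Rodrigues(rv)[0]
def plane(uv,z):
    d=Rm.T@np.linalg.inv(K)@A([*uv,1]); c=-Rm.T@tv; return c+d*(z-c[2])/d[2]
for uv in((184,268.5),(259.5,258)): print("lip T",plane(uv,.025))
print("empty tab",[b[1] for b in blobs(T,"orange",(310,220,390,280))],[b[1] for b in blobs(S,"orange",(300,180,340,220))])
E
```

```text
carrier [ 0.5933 -0.2723  0.0581  0.1815 -0.4345] deg [ 10.40012183 -24.89602417] cost 7.239571080573818
[ 0.3 -1.1  0.5  0.  -0.3 -0.1 -0.8  1.4 -3.3 -0.1  0.2 -1.2  0.8  3.
  0.1 -0. ]
tab mid [ 0.56966729 -0.27667191  0.10977176] z axis [-0.41405674 -0.07599454  0.90707323]
tab tri (array([ 0.56890928, -0.28098981,  0.10852597]), [array([-0.1, -0. ]), array([-0.1,  0.1])])
earL(+y) (array([0.58043776, 0.29826286, 0.11504239]), [array([ 0.3, -0. ]), array([ 0.3, -0.1])])
earR (array([0.59429982, 0.18366313, 0.11505909]), [array([0.1, 0. ]), array([ 0.1, -0. ])])
lip T [0.54430248 0.31280371 0.025     ]
lip T [0.56426132 0.16508929 0.025     ]
empty tab [array([347.8, 255.7])] [array([322.1, 200.6])]
```

Call:
{"api": "play_rows", "payload": {
  "series": [
    {"fingers":-1,"dx":30,"dy":21,"dz":0,"turn":0.116},
    {"fingers":-1,"dx":30,"dy":21,"dz":0,"turn":0.116},
    {"fingers":-1,"dx":30,"dy":21,"dz":0,"turn":0.116},
    {"fingers":-1,"dx":30,"dy":21,"dz":0,"turn":0.116},
    {"fingers":-1,"dx":30,"dy":21,"dz":0,"turn":0.116},
    {"fingers":-1,"dx":30,"dy":21,"dz":0,"turn":0.116},
    {"fingers":-1,"dx":30,"dy":21,"dz":0,"turn":0.116},
    {"fingers":-1,"dx":30,"dy":21,"dz":0,"turn":0.116},
    {"fingers":-1,"dx":30,"dy":21,"dz":0,"turn":0.116},
    {"fingers":-1,"dx":30,"dy":21,"dz":0,"turn":0.116},
    {"fingers":-1,"dx":30,"dy":21,"dz":0,"turn":0.116},
    {"fingers":-1,"dx":0,"dy":0,"dz":0,"turn":0}
  ],
  "squeeze": 20
}}

```text
clock: 1.7
position: [0.5415, -0.2985, 0.243]
ee_rot: [0.002, 0.998, 0.058, 0.005]
contact_force: [-1.0, -0.6, 0.2]
width: 0.0857
```

```bash
cat >> h.py <<'E'
def yaw():
    from scipy.spatial.transform import Rotation as R
    w,x,y,z=get_state()["ee_rot"]; v=R.from_quat([x,y,z,w]).apply([1,0,0]); return np.arctan2(v[1],v[0])
E
python3 - <<'E'
from h import *
T=get_image("top"); K,rv,tv=cam(T); Rm=cv2.Rodrigues(rv)[0]
def plane(uv,z):
    d=Rm.T@np.linalg.inv(K)@np.array([*uv,1]); c=-Rm.T@tv; return c+d*(z-c[2])/d[2]
for a,b in(((439,232.4),(511,218)),((450,273),(522,258))):
    d=plane(a,.008)-plane(b,.008); print(np.degrees(np.arctan2(-d[0],d[1])))
print(get_state()["position"],yaw())
E
```

```text
11.117102551777728
11.442523621693757
[ 0.53910162 -0.30020961  0.24292538] 0.11301464873480614
```

Call:
{"api": "play_rows", "payload": {
  "series": [
    {"fingers":-1,"dx":28,"dy":20,"dz":0,"turn":0.077},
    {"fingers":-1,"dx":0,"dy":0,"dz":-30,"turn":0},
    {"fingers":-1,"dx":0,"dy":0,"dz":-30,"turn":0},
    {"fingers":-1,"dx":0,"dy":0,"dz":-15,"turn":0},
    {"fingers":-1},
    {"fingers":-1}
  ]
}}

```text
invalid input at $.series[4]: expected keys fingers, dx, dy, dz, turn
```

```bash
python3 - <<'E'
from h import *
S,T=get_image("scene"),get_image("top")
cv2.imwrite("pics/c2.png",np.hstack([crop(S,(150,110,270,200)),crop(T,(430,200,550,290))]))
print(get_state()["position"],yaw())
E
```

```text
[ 0.53621358 -0.3026154   0.24296405] 0.10815125060195467
```

View pics/c2.png

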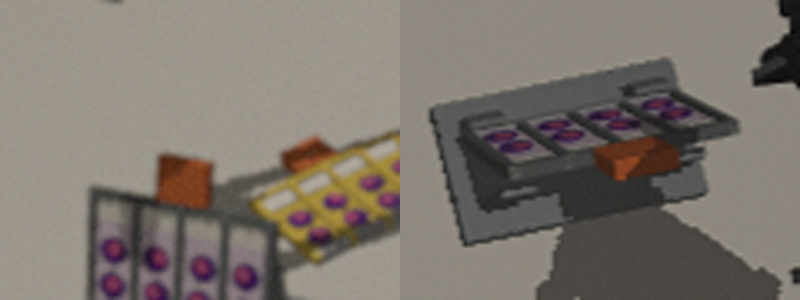

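Call:
{"api": "play_rows", "payload": {
  "series": [
    {"fingers":-1,"dx":33,"dy":24,"dz":0,"turn":0.083},
    {"fingers":-1,"dx":0,"dy":0,"dz":-30,"turn":0},
    {"fingers":-1,"dx":0,"dy":0,"dz":-30,"turn":0},
    {"fingers":-1,"dx":0,"dy":0,"dz":-10,"turn":0},
    {"fingers":-1,"dx":0,"dy":0,"dz":0,"turn":0},
    {"fingers":-1,"dx":0,"dy":0,"dz":0,"turn":0}
  ]
}}

```text
clock: 2.35
position: [0.5646, -0.2861, 0.1741]
ee_rot: [0.007, 0.996, 0.09, 0.002]
contact_force: [-0.2, 0.6, 0.6]
width: 0.0852
```

```bash
python3 - <<'E'
from h import *
S,T=get_image("scene"),get_image("top")
cv2.imwrite("pics/c3.png",np.hstack([crop(S,(150,110,270,200)),crop(T,(430,200,550,290))]))
print(get_state()["position"],yaw())
E
```

```text
[ 0.56530637 -0.28631902  0.17508996] 0.17995603412984792
```

View pics/c3.png

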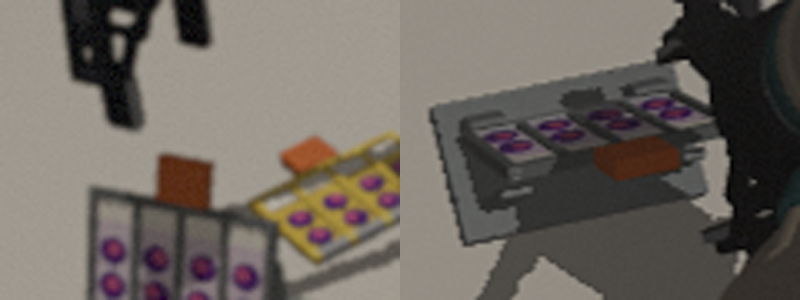

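Call:
{"api": "play_rows", "payload": {
  "series": [
    {"fingers":-1,"dx":4,"dy":6,"dz":-20,"turn":0.01},
    {"fingers":-1,"dx":0,"dy":0,"dz":-20,"turn":0},
    {"fingers":-1,"dx":0,"dy":0,"dz":-15,"turn":0},
    {"fingers":-1,"dx":0,"dy":0,"dz":0,"turn":0},
    {"fingers":-1,"dx":0,"dy":0,"dz":0,"turn":0}
  ]
}}

```text
clock: 2.87
position: [0.5726, -0.2859, 0.1285]
ee_rot: [0.013, 0.996, 0.092, 0.01]
contact_force: [-0.6, 0.3, -0.1]
width: 0.0855
```

Call:
{"api": "play_rows", "payload": {
  "series": [
    {"fingers":-1,"dx":-3,"dy":5,"dz":-17,"turn":0},
    {"fingers":-1,"dx":0,"dy":0,"dz":0,"turn":0},
    {"fingers":-1,"dx":0,"dy":0,"dz":0,"turn":0}
  ]
}}

```text
clock: 3.12
position: [0.5722, -0.2837, 0.1172]
ee_rot: [0.016, 0.996, 0.092, 0.014]
contact_force: [0.3, -0.8, 0.2]
width: 0.0851
```

```bash
python3 - <<'E'
from h import *
S,T=get_image("scene"),get_image("top")
cv2.imwrite("pics/c3b.png",np.hstack([crop(S,(150,110,270,200)),crop(T,(430,200,550,290))]))
print(get_state()["position"],yaw(),get_state()["contact_force"])
E
```

```text
[ 0.57188631 -0.28334742  0.1168461 ] 0.18429255402656586 [ 0.06784027 -0.00203909 -0.05740039]
```

View pics/c3b.png

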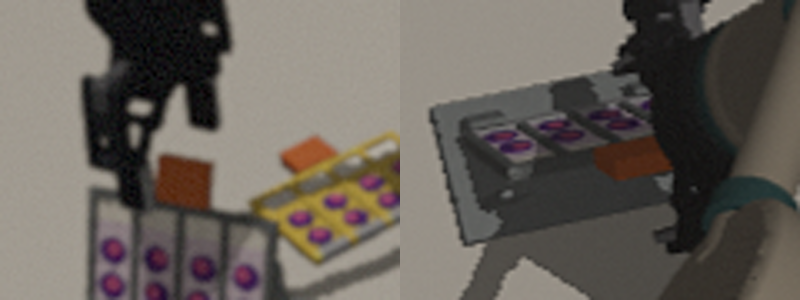

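```bash
python3 - <<'E'
from h import *
S=get_image("scene"); p=get_state()["position"]; y=yaw(); u=np.array([np.cos(y),np.sin(y),0])
for s in(-.045,.0,.045): print(s,proj(S,p+u*s+[0,0,.002]))
print(proj(S,[.569,-.279,.109]), proj(S,[.569,-.279+.02,.109]))
E
```

```text
-0.045 [[211.46587568 148.50755608]]
0.0 [[202.20093887 160.67810986]]
0.045 [[192.40363485 173.54798884]]
[[205.38110891 164.18184084]] [[213.10157985 166.93994328]]
```

Call:
{"api": "play_rows", "payload": {
  "series": [
    {"fingers":-1,"dx":-4,"dy":7,"dz":-8,"turn":0},
    {"fingers":-1,"dx":0,"dy":0,"dz":0,"turn":0},
    {"fingers":-1,"dx":0,"dy":0,"dz":0,"turn":0}
  ],
  "squeeze": 20
}}

```text
clock: 3.52
position: [0.5686, -0.2765, 0.1101]
ee_rot: [0.017, 0.996, 0.092, 0.015]
contact_force: [0.7, -0.8, -0.8]
width: 0.0855
```

Call:
{"api": "play_rows", "payload": {
  "series": [
    {"fingers":1,"dx":0,"dy":0,"dz":0,"turn":0},
    {"fingers":1,"dx":0,"dy":0,"dz":0,"turn":0},
    {"fingers":1,"dx":0,"dy":0,"dz":0,"turn":0},
    {"fingers":1,"dx":0,"dy":0,"dz":0,"turn":0},
    {"fingers":1,"dx":0,"dy":0,"dz":0,"turn":0},
    {"fingers":1,"dx":0,"dy":0,"dz":0,"turn":0}
  ]
}}

```text
clock: 4.02
position: [0.5695, -0.2762, 0.1107]
ee_rot: [0.017, 0.996, 0.092, 0.016]
contact_force: [1.7, 1.4, 1.6]
width: 0.0207
```

Call:
{"api": "play_rows", "payload": {
  "series": [
    {"fingers":1,"dx":0,"dy":0,"dz":0,"turn":0},
    {"fingers":1,"dx":-3.5,"dy":-0.6,"dz":7.3,"turn":0},
    {"fingers":1,"dx":-3.5,"dy":-0.6,"dz":7.3,"turn":0},
    {"fingers":1,"dx":-3.5,"dy":-0.6,"dz":7.3,"turn":0},
    {"fingers":1,"dx":0,"dy":0,"dz":0,"turn":0}
  ]
}}

```text
clock: 4.43
position: [0.563, -0.2779, 0.1356]
ee_rot: [0.018, 0.995, 0.091, 0.021]
contact_force: [1.9, 1.2, 2.4]
width: 0.0189
```

```bash
python3 - <<'E'
from h import *
S,T=get_image("scene"),get_image("top")
cv2.imwrite("pics/c4.png",np.hstack([crop(S,(150,110,270,200)),crop(T,(430,200,550,290))]))
s=get_state();print(s["position"],yaw(),s["contact_force"],s["width"])
E
```

```text
[ 0.56290166 -0.27783134  0.134876  ] 0.18386420652493268 [3.03463192 0.62377205 2.32740474] 0.018603901297209242
```

View pics/c4.png

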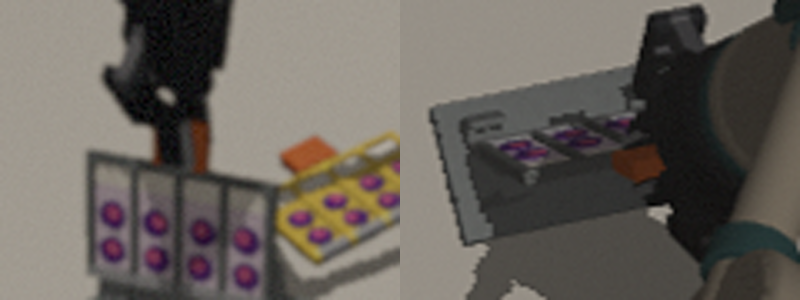

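Call:
{"api": "play_rows", "payload": {
  "series": [
    {"fingers":1,"dx":-5,"dy":-0.6,"dz":9,"turn":0},
    {"fingers":1,"dx":-5,"dy":-0.6,"dz":9,"turn":0},
    {"fingers":1,"dx":-5,"dy":-0.6,"dz":9,"turn":0},
    {"fingers":1,"dx":-4,"dy":0,"dz":14,"turn":0},
    {"fingers":1,"dx":0,"dy":0,"dz":25,"turn":0},
    {"fingers":1,"dx":0,"dy":0,"dz":30,"turn":0},
    {"fingers":1,"dx":0,"dy":0,"dz":35,"turn":0},
    {"fingers":1,"dx":0,"dy":0,"dz":35,"turn":0},
    {"fingers":1,"dx":0,"dy":0,"dz":20,"turn":0},
    {"fingers":1,"dx":0,"dy":0,"dz":10,"turn":0},
    {"fingers":1,"dx":0,"dy":0,"dz":0,"turn":0}
  ]
}}

```text
clock: 5.45
position: [0.5285, -0.278, 0.3307]
ee_rot: [0.012, 0.996, 0.089, 0.005]
contact_force: [-0.5, 0.6, -0.1]
width: 0.0116
```

```bash
python3 - <<'E'
from h import *
S,T=get_image("scene"),get_image("top")
s=get_state();p=s["position"];print(p,yaw(),s["contact_force"],s["width"])
a,b=np.int32(proj(S,p)[0]),np.int32(proj(T,p)[0]); print(a,b)
def bx(c,w=80,h=60): x=np.clip(c[0]-w,0,640-2*w); y=np.clip(c[1]-h,0,480-2*h); return (x,y,x+2*w,y+2*h)
print(bx(a),bx(b))
cv2.imwrite("pics/c5.png",np.hstack([crop(S,bx(a+[0,40])),crop(T,bx(b))]))
E
```

```text
[ 0.52804094 -0.27732922  0.32793413] 0.17921824643875028 [ 0.40245924 -0.44325188 -1.49939594] 0.011862950147470654
[201  58] [555 248]
(np.int32(121), np.int32(0), np.int32(281), np.int32(120)) (np.int32(475), np.int32(188), np.int32(635), np.int32(308))
```

View pics/c5.png

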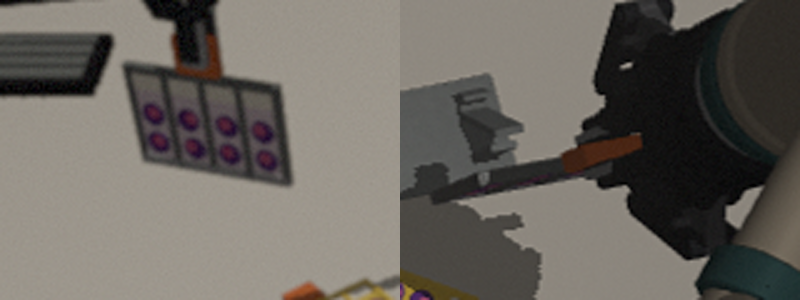

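```bash
python3 - <<'E'
from h import *
from scipy.spatial.transform import Rotation as R
S=get_image("scene"); p=get_state()["position"]; yw=yaw()
pts=np.array([[.004,-.065,.042],[.004,.065,.042],[.004,-.065,-.042],[.004,.065,-.042]])
uv=np.array([[171,63.6],[232.2,72.8],[179.8,102],[237.4,112]])
def f(q):
    r=R.from_euler("ZYX",[yw+q[3],q[4],q[5]]); c=p+R.from_euler("z",yw).apply(q[:3])
    return np.r_[(proj(S,r.apply(pts)+c)-uv).ravel(), q[0]*2000, q[3]*30,q[4]*30]
s=least_squares(f,[0,0,-.06,0,0,0]); print(np.round(s.x,4),np.round(s.fun,1))
E
```

```text
[-0.     -0.0008 -0.058  -0.0175  0.0018  0.021 ] [-0.7 -0.5  0.1 -0.1 -0.2  0.3  0.7  0.4 -0.1 -0.5  0.1]
```

```bash
python3 - <<'E'
from h import *
from scipy.spatial.transform import Rotation as R
S,T=get_image("scene"),get_image("top")
for n,im in(("S",S),("T",T)):
    K,r,t=cam(im); print(n,-cv2.Rodrigues(r)[0].T@t)
def bl(im,b): return [(q[1],q[3]) for q in blobs(im,"blue",b)]
print([q[0] for q in bl(S,(370,235,490,325))],[q[0] for q in bl(T,(160,210,280,300))])
uvS=np.array([[471.2,261.7],[406.5,244.3],[432.8,275.1]]); uvT=np.array([[178.6,241.9],[242.7,233.9],[221.6,261.8]])
L=np.array([[.002,.058,.1],[.002,-.058,.1],[-.027,0,.01]])
def f(q,ear=1,lip=1):
    r=R.from_euler("z",q[2]); w=r.apply(L)+[q[0],q[1],.015]
    a=proj(S,w)-uvS; b=proj(T,w)-uvT
    d=r.apply([0,1,0]); g=proj(S,[w[2],w[2]+d*.05]); g=g[1]-g[0]; nrm=np.array([-g[1],g[0]])/np.hypot(*g)
    return np.r_[a[:2].ravel()*ear,(a[2]@nrm)*lip,b[:2].ravel()*ear,b[2]*lip]
for e,l in((1,1),(1,.05),(.05,1)):
    s=least_squares(f,[.582,.242,.128],args=(e,l)); print(e,l,np.round(s.x,4),np.round(f(s.x),1))
E
```

```text
S [1.22054635 0.32982029 0.77668495]
T [0.41172043 0.03110965 1.00140538]
[array([406.5, 244.3]), array([471.2, 261.7]), array([432.8, 275.1])] [array([242.7, 233.9]), array([178.6, 241.9]), array([221.6, 261.8])]
1 1 [0.5855 0.2411 0.1163] [ 0.6  0.3  0.1  0.  -1.3 -0.  -0.2  0.1  0.   0.8 -0.8]
1 0.05 [0.5854 0.2407 0.1201] [ 0.5  0.  -0.1 -0.  -1.4  0.2 -0.1  0.3 -0.   1.  -0.7]
0.05 1 [0.5851 0.2455 0.2152] [ 3.7 -1.3  2.   3.  -1.1 -2.3  3.1 -2.9 -2.8 -0.1 -0.8]
```

Call:
{"api": "play_rows", "payload": {
  "series": [
    {"fingers":1,"dx":2,"dy":12,"dz":0,"turn":-0.004},
    {"fingers":1,"dx":3,"dy":24,"dz":0,"turn":-0.004},
    {"fingers":1,"dx":3,"dy":32,"dz":0,"turn":-0.004},
    {"fingers":1,"dx":3,"dy":32,"dz":0,"turn":-0.004},
    {"fingers":1,"dx":3,"dy":32,"dz":0,"turn":-0.004},
    {"fingers":1,"dx":3,"dy":32,"dz":0,"turn":-0.004},
    {"fingers":1,"dx":3,"dy":32,"dz":0,"turn":-0.004},
    {"fingers":1,"dx":3,"dy":32,"dz":0,"turn":-0.004},
    {"fingers":1,"dx":3,"dy":32,"dz":0,"turn":-0.004},
    {"fingers":1,"dx":3,"dy":32,"dz":0,"turn":-0.004},
    {"fingers":1,"dx":3,"dy":32,"dz":0,"turn":-0.004},
    {"fingers":1,"dx":3,"dy":32,"dz":0,"turn":-0.004},
    {"fingers":1,"dx":3,"dy":32,"dz":0,"turn":-0.004},
    {"fingers":1,"dx":3,"dy":32,"dz":0,"turn":-0.004},
    {"fingers":1,"dx":3,"dy":24,"dz":0,"turn":0},
    {"fingers":1,"dx":0,"dy":12,"dz":0,"turn":0},
    {"fingers":1,"dx":0,"dy":0,"dz":0,"turn":0},
    {"fingers":1,"dx":0,"dy":0,"dz":0,"turn":0}
  ],
  "squeeze": 40
}}

```text
clock: 7.2
position: [0.5559, 0.2135, 0.3027]
ee_rot: [0.003, 0.998, 0.06, -0.02]
contact_force: [-0.6, -0.7, -1.8]
width: 0.0111
```

```bash
python3 -c "
from h import *
s=get_state();print(s['position'],yaw(),s['contact_force'],s['width'])"
```

```text
[0.55592656 0.21347821 0.30269115] 0.11922033386170086 [-0.61282254 -0.73636632 -1.82910594] 0.011143986754598373
```

Call:
{"api": "play_rows", "payload": {
  "series": [
    {"fingers":1,"dx":9,"dy":13,"dz":0,"turn":0},
    {"fingers":1,"dx":8,"dy":13,"dz":-15,"turn":0},
    {"fingers":1,"dx":0,"dy":0,"dz":-25,"turn":0},
    {"fingers":1,"dx":0,"dy":0,"dz":-20,"turn":0},
    {"fingers":1,"dx":0,"dy":0,"dz":-5,"turn":0},
    {"fingers":1,"dx":0,"dy":0,"dz":0,"turn":0}
  ]
}}

```text
clock: 7.7
position: [0.5733, 0.2334, 0.2322]
ee_rot: [0.006, 0.998, 0.056, -0.021]
contact_force: [-0.2, -0.5, -1.5]
width: 0.0113
```

```bash
cat >> h.py <<'E'
def stat():
    from scipy.spatial.transform import Rotation as R
    s=get_state(); w,x,y,z=s["ee_rot"]; zz=R.from_quat([x,y,z,w]).apply([0,0,1])
    p=s["position"]; D=R.from_euler("z",.12).inv().apply(p-[.5855,.241,.015]); e=R.from_euler("z",.12).inv().apply(p+.1*zz-[.5855,.241,.015])
    print("p",np.round(p,4),"yaw",round(yaw(),3),"tilt",np.round(zz[:2],3),"F",np.round(s["contact_force"],1),"w",round(s["width"],4),"dock tcp",np.round(D*1e3,1),"edge",np.round(e*1e3,1))
E
python3 -c "
from h import *
stat()"
```

```text
p [0.5733 0.2334 0.2322] yaw 0.111 tilt [-0.042 -0.014] F [-0.2 -0.5 -1.5] w 0.0113 dock tcp [-13.   -6.1 217.2] edge [-17.4  -6.9 117.3]
```

Call:
{"api": "play_rows", "payload": {
  "series": [
    {"fingers":1,"dx":2,"dy":7,"dz":-8,"turn":0.012},
    {"fingers":1,"dx":0,"dy":0,"dz":0,"turn":0},
    {"fingers":1,"dx":0,"dy":0,"dz":0,"turn":0}
  ]
}}

```text
clock: 7.95
position: [0.5761, 0.2391, 0.2237]
ee_rot: [0.006, 0.998, 0.061, -0.021]
contact_force: [1.0, -0.7, -1.6]
width: 0.0111
```

```bash
python3 - <<'E'
from h import *
stat()
S,T=get_image("scene"),get_image("top")
cv2.imwrite("pics/c6.png",np.hstack([crop(S,(370,180,490,270)),crop(T,(150,200,270,290))]))
E
```

```text
p [0.5761 0.2391 0.2237] yaw 0.122 tilt [-0.042 -0.015] F [ 1.  -0.7 -1.6] w 0.0111 dock tcp [ -9.5  -0.7 208.7] edge [-13.9  -1.7 108.8]
```

View pics/c6.png

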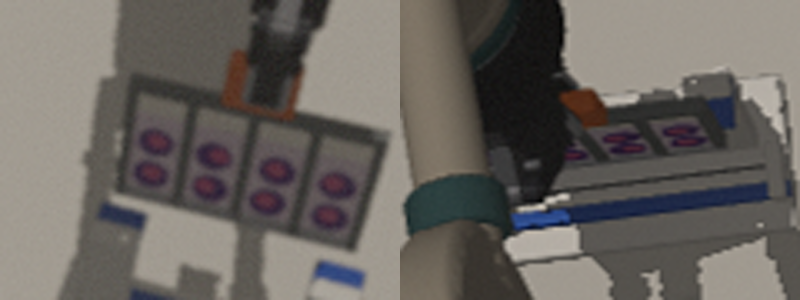

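Call:
{"api": "play_rows", "payload": {
  "series": [
    {"fingers":1,"dx":-2,"dy":1,"dz":-12,"turn":0},
    {"fingers":1,"dx":0,"dy":0,"dz":-12,"turn":0},
    {"fingers":1,"dx":0,"dy":0,"dz":-12,"turn":0},
    {"fingers":1,"dx":0,"dy":0,"dz":0,"turn":0},
    {"fingers":1,"dx":0,"dy":0,"dz":0,"turn":0}
  ],
  "squeeze": 30
}}

```text
clock: 8.47
position: [0.5766, 0.2411, 0.1925]
ee_rot: [0.005, 0.998, 0.061, -0.016]
contact_force: [-0.4, 0.4, -1.2]
width: 0.0112
```

```bash
python3 - <<'E'
from h import *
stat()
S=get_image("scene")
print("pred", proj(S,[[0,0,0]])[0]); 
cv2.imwrite("pics/c7.png",crop(S,(370,190,490,280),800,600))
E
```

```text
p [0.5766 0.2411 0.1925] yaw 0.122 tilt [-0.031 -0.012] F [-0.4  0.4 -1.2] w 0.0112 dock tcp [ -8.8   1.2 177.5] edge [-12.1   0.4  77.5]
pred [415.38120617 113.06336191]
```

Call:
{"api": "play_rows", "payload": {
  "series": [
    {"fingers":1,"dx":-3,"dy":-1,"dz":-12,"turn":0},
    {"fingers":1,"dx":-1,"dy":0,"dz":-12,"turn":0},
    {"fingers":1,"dx":0,"dy":0,"dz":-12,"turn":0},
    {"fingers":1,"dx":0,"dy":0,"dz":0,"turn":0},
    {"fingers":1,"dx":0,"dy":0,"dz":0,"turn":0}
  ]
}}

```text
clock: 8.93
position: [0.5759, 0.241, 0.1621]
ee_rot: [0.004, 0.998, 0.061, -0.011]
contact_force: [0.1, 0.7, -1.0]
width: 0.0115
```

```bash
python3 -c "
from h import *
stat()"
```

```text
p [0.5759 0.241  0.1621] yaw 0.122 tilt [-0.021 -0.009] F [ 0.1  0.7 -1. ] w 0.0115 dock tcp [ -9.5   1.2 147.1] edge [-11.7   0.5  47.1]
```

Call:
{"api": "play_rows", "payload": {
  "series": [
    {"fingers":1,"dx":-3,"dy":-1,"dz":-12,"turn":0},
    {"fingers":1,"dx":-1,"dy":0,"dz":-12,"turn":0},
    {"fingers":1,"dx":0,"dy":0,"dz":-8,"turn":0},
    {"fingers":1,"dx":0,"dy":0,"dz":0,"turn":0},
    {"fingers":1,"dx":0,"dy":0,"dz":0,"turn":0}
  ]
}}

```text
clock: 9.35
position: [0.5758, 0.2412, 0.1358]
ee_rot: [0.003, 0.998, 0.061, -0.005]
contact_force: [0.3, 0.6, -0.3]
width: 0.0107
```

```bash
python3 - <<'E'
from h import *
stat()
S,T=get_image("scene"),get_image("top")
cv2.imwrite("pics/c7.png",np.hstack([crop(S,(370,210,490,300)),crop(T,(160,205,280,295))]))
E
```

```text
p [0.5758 0.2412 0.1358] yaw 0.122 tilt [-0.01  -0.006] F [ 0.3  0.6 -0.3] w 0.0107 dock tcp [ -9.6   1.3 120.8] edge [-10.6   0.9  20.8]
```

View pics/c7.png

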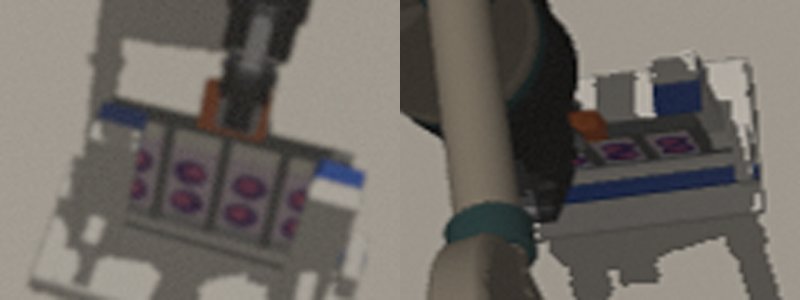

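Call:
{"api": "play_rows", "payload": {
  "series": [
    {"fingers":1,"dx":-4,"dy":-1,"dz":-6,"turn":0},
    {"fingers":1,"dx":-2,"dy":0,"dz":-6,"turn":0},
    {"fingers":1,"dx":0,"dy":0,"dz":-5,"turn":0},
    {"fingers":1,"dx":0,"dy":0,"dz":0,"turn":0}
  ],
  "squeeze": 20
}}

```text
clock: 9.78
position: [0.5715, 0.2419, 0.1218]
ee_rot: [0.001, 0.998, 0.061, -0.001]
contact_force: [-0.1, -1.0, 0.1]
width: 0.0109
```

```bash
python3 -c "
from h import *
stat()"
```

```text
p [0.5715 0.2419 0.1218] yaw 0.122 tilt [-0.003 -0.002] F [-0.1 -1.   0.1] w 0.0109 dock tcp [-13.8   2.6 106.8] edge [-14.1   2.4   6.8]
```

Call:
{"api": "play_rows", "payload": {
  "series": [
    {"fingers":1,"dx":0,"dy":-2,"dz":-5,"turn":0},
    {"fingers":1,"dx":0,"dy":0,"dz":0,"turn":0},
    {"fingers":1,"dx":-6,"dy":-0.7,"dz":0,"turn":0},
    {"fingers":1,"dx":-6,"dy":-0.7,"dz":0,"turn":0},
    {"fingers":1,"dx":-6,"dy":-0.7,"dz":-1,"turn":0},
    {"fingers":1,"dx":0,"dy":0,"dz":0,"turn":0}
  ]
}}

```text
clock: 10.28
position: [0.5644, 0.2432, 0.1231]
ee_rot: [-0.005, 0.998, 0.061, 0.016]
contact_force: [1.6, 0.1, -2.2]
width: 0.0106
```

```bash
python3 -c "
from h import *
stat()"
```

```text
p [0.5644 0.2432 0.1231] yaw 0.121 tilt [0.031 0.011] F [ 1.6  0.1 -2.2] w 0.0106 dock tcp [-20.7   4.7 108.1] edge [-17.5   5.5   8.2]
```

Call:
{"api": "play_rows", "payload": {
  "series": [
    {"fingers":1,"dx":5,"dy":-3,"dz":-4,"turn":0},
    {"fingers":1,"dx":0,"dy":0,"dz":-4,"turn":0},
    {"fingers":1,"dx":0,"dy":0,"dz":0,"turn":0}
  ]
}}

```text
clock: 10.53
position: [0.568, 0.2449, 0.1211]
ee_rot: [-0.01, 0.998, 0.059, 0.017]
contact_force: [-0.4, -0.4, -0.7]
width: 0.0105
```

```bash
python3 -c "
from h import *
stat()"
```

```text
p [0.568  0.2449 0.1211] yaw 0.117 tilt [0.032 0.022] F [-0.4 -0.4 -0.7] w 0.0105 dock tcp [-16.9   6.  106.1] edge [-13.5   7.8   6.2]
```

Call:
{"api": "play_rows", "payload": {
  "series": [
    {"fingers":1,"dx":0,"dy":-5,"dz":-6,"turn":0},
    {"fingers":1,"dx":0,"dy":-3,"dz":-6,"turn":0},
    {"fingers":1,"dx":0,"dy":0,"dz":0,"turn":0}
  ]
}}

```text
clock: 10.78
position: [0.5698, 0.2465, 0.1219]
ee_rot: [-0.021, 0.998, 0.057, 0.023]
contact_force: [-0.0, -1.4, -1.6]
width: 0.0108
```

```bash
python3 -c "
from h import *
stat();s=get_state();print(s['qpos'],s['qd'],s['moment'])"
```

```text
p [0.5698 0.2465 0.1219] yaw 0.113 tilt [0.043 0.044] F [-0.  -1.4 -1.6] w 0.0108 dock tcp [-14.9   7.4 106.9] edge [-10.1  11.2   7.1]
[0.27867608 0.40211015 1.63001222 0.03529039 1.05586803 0.14844398] [ 0.01111734 -0.03926269 -0.03029877  0.05718226  0.03117465 -0.00258087] [-0.03438048  0.03191171  0.02267491]
```

```bash
python3 - <<'E'
from h import *
S,T=get_image("scene"),get_image("top")
cv2.imwrite("pics/c8.png",np.vstack([crop(S,(385,225,485,300),800,600)]))
E
```

```text
(no output)
```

View pics/c8.png

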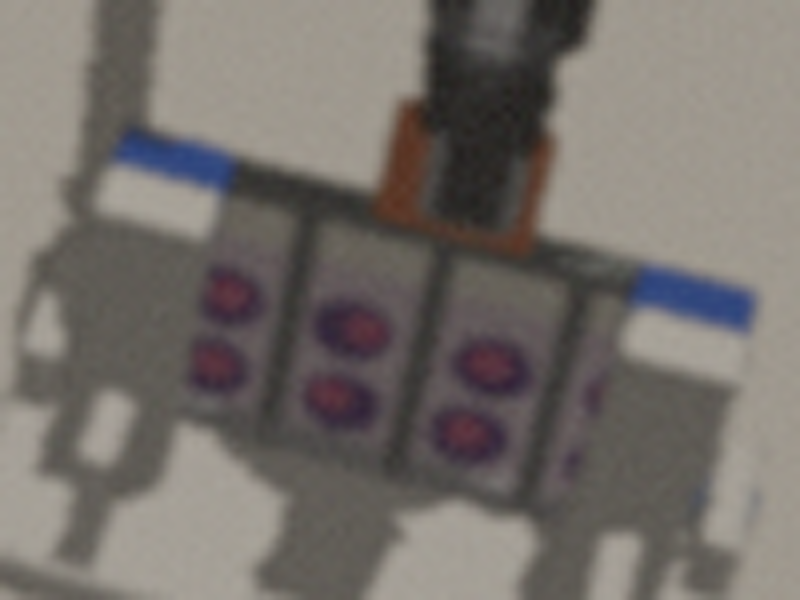

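```bash
python3 - <<'E'
from h import *
from scipy.spatial.transform import Rotation as R
S=get_image("scene"); s=get_state(); p=s["position"]; w,x,y,z=s["ee_rot"]
# tool-based frame: carrier x=tool x, z=-tool z
Rt=R.from_quat([x,y,z,w])*R.from_euler("x",np.pi); stat()
pts=np.array([[.004,a,b] for b in(-.042,.042) for a in(-.0325,0,.0325)])
uv=np.array([[265,435],[395,473],[525,508],[322,185.5],[452,218],[590,252.5]])/8+[385,225]
D=R.from_euler("z",.12).inv()
def pose(q): return p+Rt.apply(q[:3]), Rt*R.from_euler("ZYX",q[3:])
def f(q):
    c,r=pose(q); return np.r_[(proj(S,r.apply(pts)+c)-uv).ravel(),q[0]*1000,q[3]*50,q[4]*50]
o=least_squares(f,[0,0,-.058,0,0,0]); print(np.round(o.x,4),np.round(o.fun,1))
c,r=pose(o.x); print("centre dock",D.apply(c-[.5855,.241,.015])*1e3,"axes",(D*r).as_matrix().round(3).tolist())
for a in(-.065,.065): print("corner",D.apply(c+r.apply([0,a,-.042])-[.5855,.241,.015])*1e3)
E
```

```text
p [0.5704 0.247  0.1208] yaw 0.112 tilt [0.044 0.045] F [-0.5  3.8  8.5] w 0.011 dock tcp [-14.3   7.8 105.8] edge [-9.4 11.7  5.9]
[-0.0001 -0.0045 -0.0566 -0.0008 -0.0034 -0.0166] [-0.6 -0.1 -0.1 -0.2  0.8  0.1 -1.5 -0.4  0.2  0.1  1.2  0.5 -0.1 -0.
 -0.2]
centre dock [-11.67213878   5.54648462  49.03693834] axes [[0.999, 0.008, -0.052], [-0.009, 1.0, -0.023], [0.052, 0.024, 0.998]]
corner [ -9.99653565 -58.46302351   5.57459575]
corner [-8.98884996 71.49704357  8.63491196]
```

Call:
{"api": "play_rows", "payload": {
  "series": [
    {"fingers":0.5,"dx":0,"dy":0,"dz":0,"turn":0},
    {"fingers":0.5,"dx":0,"dy":0,"dz":0,"turn":0},
    {"fingers":0.5,"dx":0,"dy":0,"dz":0,"turn":0},
    {"fingers":0.5,"dx":0,"dy":0,"dz":0,"turn":0}
  ]
}}

```text
clock: 11.27
position: [0.5677, 0.245, 0.1166]
ee_rot: [-0.02, 0.998, 0.056, 0.019]
contact_force: [-0.7, -0.5, -0.1]
width: 0.0212
```

```bash
python3 - <<'E'
from h import *
stat()
S,T=get_image("scene"),get_image("top"); stat()
a=[b[:3] for b in blobs(S,"orange",(385,215,485,300))]; print(a)
cv2.imwrite("pics/c9.png",np.hstack([crop(S,(385,225,485,300)),crop(T,(160,205,280,295))]))
E
```

```text
p [0.5677 0.245  0.1166] yaw 0.112 tilt [0.036 0.042] F [-0.7 -0.5 -0.1] w 0.0212 dock tcp [-17.2   6.2 101.6] edge [-13.2   9.9   1.8]
p [0.5677 0.2451 0.1167] yaw 0.112 tilt [0.036 0.042] F [ 0.2 -1.2 -0.1] w 0.0212 dock tcp [-17.2   6.2 101.7] edge [-13.1  10.    1.8]
[]
```

Call:
{"api": "play_rows", "payload": {
  "series": [
    {"fingers":0.45,"dx":-5,"dy":-2,"dz":0,"turn":0},
    {"fingers":0.45,"dx":-6,"dy":-2,"dz":0,"turn":0},
    {"fingers":0.45,"dx":-6,"dy":-1,"dz":0,"turn":0},
    {"fingers":0.45,"dx":-6,"dy":-1,"dz":0,"turn":0},
    {"fingers":0.45,"dx":0,"dy":0,"dz":0,"turn":0}
  ]
}}

```text
clock: 11.78
position: [0.5412, 0.2378, 0.1151]
ee_rot: [-0.019, 0.998, 0.056, 0.017]
contact_force: [-0.1, 0.1, 0.6]
width: 0.0233
```

```bash
python3 - <<'E'
from h import *
S,T=get_image("scene"),get_image("top"); stat()
for im,b in((S,(385,215,485,300)),(T,(160,205,280,295))):
    h=cv2.cvtColor(im["pixels"],cv2.COLOR_RGB2HSV); m=cv2.inRange(h,(2,120,40),(16,255,255)); x0,y0,x1,y1=b
    yy,xx=np.nonzero(m[y0:y1,x0:x1]); print(len(xx),xx.mean()+x0,yy.mean()+y0,xx.min()+x0,xx.max()+x0,yy.min()+y0,yy.max()+y0)
for im in(S,T): print([(round(d["p"],2),np.round(d["xy"]),d["region"].sum()) for d in masks_of(im,"carrier_center")])
cv2.imwrite("pics/c10.png",np.hstack([crop(S,(385,225,485,300)),crop(T,(160,205,280,295))]))
E
```

```text
p [0.5428 0.2381 0.1155] yaw 0.112 tilt [0.034 0.041] F [-0.2  0.7  0.5] w 0.0235 dock tcp [-42.8   2.2 100.5] edge [-38.9   5.9   0.6]
69 452.5652173913044 239.82608695652175 449 456 233 247
12 218.91666666666666 265.4166666666667 217 220 262 268
[(0.96, array([433., 265.]), np.int64(2282)), (0.93, array([253., 168.]), np.int64(1466)), (0.75, array([269., 278.]), np.int64(472))]
[(0.9, array([480., 334.]), np.int64(3294)), (0.79, array([238., 257.]), np.int64(361))]
```

View pics/c10.png

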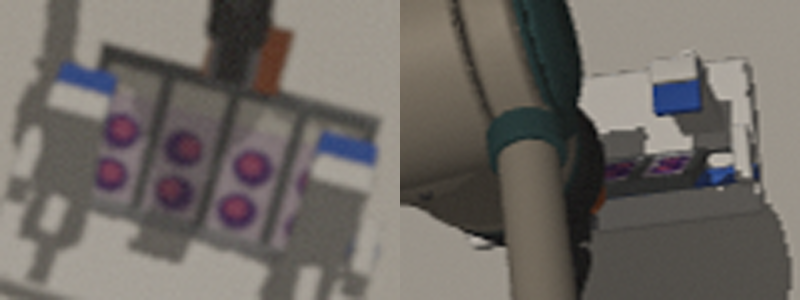

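```bash
cat > fit.py <<'E'
from h import *
from scipy.spatial.transform import Rotation as R
def fit(S,pts,uv,q0,zedge=.0):
    Dk=R.from_euler("z",.12)
    def pose(q): return np.array([.5855,.241,.015])+Dk.apply(q[:3]), Dk*R.from_euler("ZYX",q[3:])
    def f(q):
        c,r=pose(q); e=q[2]-.042*np.cos(q[4])
        return np.r_[(proj(S,r.apply(pts)+c)-uv).ravel(),(e-zedge)*300,q[3]*50,q[5]*50]
    o=least_squares(f,q0); print(np.round(o.x,4),"lean deg",np.degrees(o.x[4]),"edge x,z",o.x[0]-.042*np.sin(o.x[4]),o.x[2]-.042*np.cos(o.x[4])); print(np.round(o.fun,1)); return o.x
E
python3 - <<'E'
from fit import *
S=get_image("scene")
pts=np.array([[.004,-.065,.042],[.004,.065,.042]]+[[.004,a,-.042] for a in(-.0325,0,.0325)])
uv=np.array([[105,50],[378,124],[135,218],[205,240],[270,258]])/4+[385,225]
for z in(0,.006): fit(S,pts,uv,[-.02,0,.042,0,-.2,0],z)
stat()
E
```

```text
[-0.0281  0.0083  0.0386 -0.0035 -0.3257  0.0088] lean deg -18.66376241602477 edge x,z -0.014632046108073437 -0.0012058355414066024
[-0.5  0.2  1.7 -0.1 -0.1  0.4 -0.9 -0.4 -0.2 -0.2 -0.4 -0.2  0.4]
[-0.0229  0.0083  0.0443 -0.0039 -0.3134  0.0091] lean deg -17.95486856411737 edge x,z -0.00994259103101497 0.0043203178674199455
[-0.8  0.1  2.  -0.1 -0.2  0.4 -0.9 -0.4 -0.1 -0.2 -0.5 -0.2  0.5]
p [0.5437 0.2383 0.1155] yaw 0.112 tilt [0.035 0.041] F [0.2 0.9 0.1] w 0.0234 dock tcp [-41.8   2.3 100.5] edge [-37.8   6.    0.7]
```

Call:
{"api": "play_rows", "payload": {
  "series": [
    {"fingers":0.45,"dx":7,"dy":0,"dz":0,"turn":0},
    {"fingers":0.45,"dx":7,"dy":0,"dz":1,"turn":0},
    {"fingers":0.45,"dx":7,"dy":0,"dz":1,"turn":0},
    {"fingers":0.45,"dx":7,"dy":0,"dz":1,"turn":0},
    {"fingers":0.45,"dx":2,"dy":0,"dz":0,"turn":0},
    {"fingers":0.45,"dx":0,"dy":0,"dz":0,"turn":0}
  ]
}}

```text
clock: 12.53
position: [0.5797, 0.2386, 0.1191]
ee_rot: [-0.02, 0.998, 0.056, 0.02]
contact_force: [-0.0, 0.1, 0.7]
width: 0.0233
```

```bash
python3 -c "
from h import *
stat()"
```

```text
p [0.5797 0.2386 0.1191] yaw 0.111 tilt [0.038 0.042] F [-0.   0.1  0.7] w 0.0233 dock tcp [ -6.1  -1.7 104.1] edge [-1.8  2.   4.3]
```

Call:
{"api": "play_rows", "payload": {
  "series": [
    {"fingers":1,"dx":0,"dy":0,"dz":0,"turn":0},
    {"fingers":1,"dx":0,"dy":0,"dz":0,"turn":0},
    {"fingers":1,"dx":0,"dy":0,"dz":0,"turn":0},
    {"fingers":1,"dx":4,"dy":-3,"dz":1,"turn":0},
    {"fingers":1,"dx":4,"dy":-2,"dz":0,"turn":0},
    {"fingers":1,"dx":4,"dy":-1,"dz":0,"turn":0},
    {"fingers":1,"dx":0,"dy":0,"dz":0,"turn":0}
  ],
  "squeeze": 20
}}

```text
clock: 13.12
position: [0.5832, 0.2348, 0.1198]
ee_rot: [-0.023, 0.998, 0.056, 0.01]
contact_force: [-3.2, -0.2, 3.9]
width: 0.0112
```

```bash
python3 -c "
from h import *
stat()"
```

```text
p [0.5832 0.2348 0.1198] yaw 0.111 tilt [0.018 0.046] F [-3.2 -0.2  3.9] w 0.0112 dock tcp [ -3.1  -5.9 104.8] edge [-0.7 -1.5  5. ]
```

Call:
{"api": "play_rows", "payload": {
  "series": [
    {"fingers":0.55,"dx":2,"dy":0,"dz":0,"turn":0},
    {"fingers":0.55,"dx":3,"dy":0,"dz":0,"turn":0},
    {"fingers":0.55,"dx":4,"dy":0,"dz":0,"turn":0},
    {"fingers":0.55,"dx":4,"dy":0,"dz":0,"turn":0},
    {"fingers":0.55,"dx":3,"dy":0,"dz":0,"turn":0},
    {"fingers":0.55,"dx":0,"dy":0,"dz":0,"turn":0}
  ]
}}

```text
clock: 13.62
position: [0.5984, 0.2338, 0.1192]
ee_rot: [-0.022, 0.998, 0.055, 0.007]
contact_force: [-2.5, 0.4, 0.5]
width: 0.0193
```

```bash
python3 -c "
from h import *
stat()"
```

```text
p [0.5984 0.2338 0.1192] yaw 0.111 tilt [0.011 0.045] F [-2.5  0.4  0.5] w 0.0193 dock tcp [ 12.   -8.7 104.2] edge [13.6 -4.4  4.3]
```

Call:
{"api": "play_rows", "payload": {
  "series": [
    {"fingers":0.3,"dx":0,"dy":0,"dz":0,"turn":0},
    {"fingers":0,"dx":0,"dy":0,"dz":0,"turn":0},
    {"fingers":0,"dx":0,"dy":0,"dz":0,"turn":0},
    {"fingers":0,"dx":0,"dy":0,"dz":10,"turn":0},
    {"fingers":0,"dx":0,"dy":0,"dz":20,"turn":0},
    {"fingers":0,"dx":0,"dy":0,"dz":30,"turn":0},
    {"fingers":0,"dx":0,"dy":0,"dz":35,"turn":0},
    {"fingers":0,"dx":0,"dy":0,"dz":35,"turn":0},
    {"fingers":0,"dx":-20,"dy":0,"dz":30,"turn":0},
    {"fingers":0,"dx":-35,"dy":0,"dz":0,"turn":0},
    {"fingers":0,"dx":-35,"dy":0,"dz":0,"turn":0},
    {"fingers":0,"dx":-35,"dy":0,"dz":0,"turn":0},
    {"fingers":0,"dx":0,"dy":0,"dz":0,"turn":0}
  ]
}}

```text
clock: 14.7
position: [0.4774, 0.232, 0.2925]
ee_rot: [-0.023, 0.998, 0.054, 0.017]
contact_force: [-0.3, -0.3, -0.2]
width: 0.0426
```

```bash
python3 - <<'E'
from fit import *
S,T=get_image("scene"),get_image("top"); stat()
cv2.imwrite("pics/c11.png",np.hstack([crop(S,(385,215,505,305)),crop(T,(160,205,280,295))]))
u=[]
for im,b in((S,(385,215,485,300)),(T,(160,205,280,295))):
    h=cv2.cvtColor(im["pixels"],cv2.COLOR_RGB2HSV); m=cv2.inRange(h,(2,120,40),(16,255,255)); x0,y0,x1,y1=b
    yy,xx=np.nonzero(m[y0:y1,x0:x1]); u.append((xx.mean()+x0,yy.mean()+y0)); print(len(xx),u[-1],xx.min()+x0,xx.max()+x0,yy.min()+y0,yy.max()+y0)
X,e=tri([S,T],u); print("tab",X,e,"dock mm",R.from_euler("z",.12).inv().apply(X-[.5855,.241,.015])*1e3)
for im in(S,T): print([(l,round(d["p"],2),np.round(d["xy"]),d["region"].sum()) for l in("carrier_center","empty_center","oil_bottle") for d in masks_of(im,l)])
E
```

```text
p [0.4834 0.2324 0.2928] yaw 0.106 tilt [0.039 0.048] F [ 1.1  0.1 -0.2] w 0.0424 dock tcp [-102.4    3.7  277.8] edge [-98.   8. 178.]
246 (np.float64(438.2276422764228), np.float64(256.7317073170732)) 428 449 249 265
260 (np.float64(208.95384615384614), np.float64(234.94230769230768)) 198 220 228 242
tab [0.59355699 0.24409777 0.11254994] [array([0.7, 0. ]), array([ 0.6, -0.2])] dock mm [ 8.36988587  2.11097688 97.54993582]
[('carrier_center', 0.96, array([436., 269.]), np.int64(1400)), ('carrier_center', 0.96, array([253., 168.]), np.int64(1405)), ('empty_center', 0.96, array([316., 218.]), np.int64(1436)), ('empty_center', 0.31, array([429., 292.]), np.int64(3995)), ('oil_bottle', 0.65, array([269., 277.]), np.int64(459))]
[('carrier_center', 0.73, array([479., 333.]), np.int64(3234)), ('carrier_center', 0.57, array([216., 248.]), np.int64(1594)), ('empty_center', 0.9, array([350., 248.]), np.int64(1010)), ('oil_bottle', 0.55, array([364., 181.]), np.int64(289))]
```

```bash
python3 -c "
from h import *
S=get_image('scene');h=cv2.cvtColor(S['pixels'],cv2.COLOR_RGB2HSV);m=cv2.inRange(h,(2,120,40),(16,255,255))[215:300,385:485];y,x=np.nonzero(m);print(x.mean()+385,y.mean()+215)
print(sign_off())"
```

```text
438.4074074074074 256.6255144032922
the job is handed in; nothing more can be done
None
```

I loaded the slide carrier into the white dock, released it, and handed the job in at about 15 s on the robot clock. No verdict was reported.

**What I did:** I pinched the tab and drew the carrier out of its stand along its lean. It swung upright in the grip, because the tool can only point straight down. I lowered it upright just in front of the ears into the slot. Then I opened the fingers slightly and pulled the tab back, so the carrier leaned with its edge behind the lip. Finally I pushed it up against the back posts and let go.

**Last checks:**
- **Lean:** an image fit gave about 18° with the centre at x about -28 mm, z about 39 mm and y about +8 mm. The step's limits allow all of these.
- **Final pose:** after release the tab measured at x +8, y +2, z +98 mm in the dock frame. That matches a carrier seated on the slot floor against the posts, with its centre near x +2 and z +41 mm. Its position in the picture had not changed between the last two images.
- **Bystanders:** the empty carrier and the bottle are within about 3 pixels of where they started.
- **Robot:** the gripper was open and clear of everything, with force readings near zero.

**What disagreed or went unchecked:**
- On the first lowering the carrier met resistance about 6 mm above the floor by my estimate. After I loosened the grip it settled to the expected height.
- My estimates of the dock's x position differed by about 4 mm between the lip and the ears.
- The tool picked up a tilt of about 3° along the way.
- The final pose was checked only numerically, because I had used all 12 picture views. I did not measure the carrier's final lean or its alignment with the slot directly.

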